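Discharge the fingertips on the static tester

TASK

Before sensitive boards are handled, discharge the robot at the static tester on the bench: with closed fingertips press lightly on the middle of the round brass touch plate, so that it gives a little on its spring, and keep it so for a good second. Then withdraw to at least a hand's breadth above the tester. Do not touch the red and green keys, and leave the jar, the bottle and the tape roll beside the tester where they stand.

Things in the scene. Friction and masses are not known exactly. Their poses are not given: they have to be found in the camera images.
- tester: static tester: flat grey case with black top panel, 130 (x) x 270 (y) x 45 mm high, fixed to the bench. Origin at the centre of its underside; z up, x towards its back, y along the row of three round controls that sit on its top at y = -80, 0 and +80 mm, x = 0. Which control sits in which of the three places varies
- touch_base: fixed round grey seat (48 mm across, 8 mm high) of the brass touch plate, on the tester's top; the plate belongs to it. Origin at the centre of its underside, 45 mm above the bench; z up
- touch_plate_top (a point): centre of the upper face of the brass touch plate, a flat disc 36 mm across, bare metal; it stands 64 mm above the bench when not pressed
- touch_plate (a joint): travel of the brass plate in m: 0 = released (up), 0.006 = fully down; a spring pushes it back (about 1 N to start it moving, 5 N when fully down; it bottoms hard)
- red_key_base: round grey seat (40 mm across, 12 mm high) of the red push key (24 mm across, its top 66 mm above the bench), on the tester's top; not to be touched. Origin at the centre of its underside, 45 mm above the bench
- red_key (a joint): travel of the red key in m: 0 = up, 0.005 = fully down; spring, 4 N when fully down
- green_key_base: round grey seat (40 mm across, 12 mm high) of the green push key (24 mm across, its top 66 mm above the bench), on the tester's top; not to be touched. Origin at the centre of its underside, 45 mm above the bench
- green_key (a joint): travel of the green key in m: 0 = up, 0.005 = fully down; spring, 4 N when fully down
- jar: loose small clear jar with yellow lid, 40 mm across, 42 mm high, to the tester's +y side; origin at the centre of its underside
- bottle: loose white dropper bottle with a green-edged label, 41 mm across, 109 mm high, to the tester's -y side; origin at the centre of its underside
- tape: loose roll of amber tape lying flat, 62 mm across, 20 mm high, to the tester's -y side; origin at the centre of its underside
Things that resemble listed ones, but are neither listed nor needed, are in the scene too. What is shaped like the bottle but turquoise is not meant.

How it is judged:
By the outcome, as a careful person would: the job done as asked, in the order asked, and still so for the second after the job is handed in, with the robot touching nothing.
It also fails if it takes over 34 s, if anything falls off the work surface, if the arm or the gripper's body presses on something with over 40 N, if the wrist force passes 120 N, or if a joint passes its speed limit or range.

ROBOT

A 6-joint arm with a two-finger parallel gripper is mounted at the origin on a cart in front of the work surface, level with it; the furniture and walls round the work are solid. World frame = base frame: x ahead of the robot, y to its left, z up, the work surface at z = 0. Lengths are in m, angles in rad, forces in N, time in s.
With the tool pointing down it reaches from about 0.35 to 0.975 m from the base axis. Payload 7.1 kg.
Tool frame: the origin (TCP) lies between the finger pads, 19 mm behind the fingertips; this is the grasp point; z points along the fingers, y is the line along which they close (so a half turn about z gives the same grasp; the last joint's range is limited). The gripper opens to 88 mm and grips with 3 to 60 N. Pads are 20 mm wide; open, the fingers measure 115 mm over their backs; the gripper's body (75 mm by 178 mm) begins 61 mm behind the grasp point.
Start: joints at [-1.239, 0.423, 1.63, -0, 1.089, -0.019], TCP at [0.215, -0.587, 0.241] pointing down, gripper open.
Joint ranges: [-3, 3], [-0.9, 2.11], [0.09, 2.58], [-1.31, 4.45], [0.11, 2.69], [-2.54, 2.54]. Speed limits (rad/s): [2.39, 2.39, 3.01, 3.14, 3.14, 3.14].

INTERFACE

Orientations are given as a unit quaternion [w, x, y, z].
In Python, from cell import arm gives the robot as it stands.
- The arm moves only by the shell command python3 -m inch 'ROWS' [OPENING] [FORCE]. ROWS is JSON, a list of rows, each a list of 2 entries, a list of its own where there are three numbers: the shift along the tool's x, y, z each as a share of 200 mm, from -1 to 1, then the turn, a rotation vector about the tool's x, y, z each as a share of 1.5 rad, from -1 to 1. A call has 1 to 8 rows; each row is the pose to reach, as a shift and turn from the pose commanded when the call began, along the tool's axes at that moment; what a row does not reach only later rows make up. A row lasts 1/10 s, in which the tool goes at most 50 mm and 8.59 degrees, less where a joint would pass 70% of its speed; a pose out of reach is approached as far as the arm can. A call with a number of a shift or a turn outside -1 to 1 is refused whole. A call with a gripper value outside its range is refused whole. OPENING is the opening, from 0 (shut) to 1 (fully open), set as the call begins (- or left out, the last holds). The fingers move at their own pace and stop on an object; FORCE is the grip in N (left out, the last holds). Time passes only in rows, so rows that repeat a pose let the fingers close. It gives the time, the measured TCP pose, the force, the opening and the grip force at its end, in the units of the state.
- arm.read_state(): the state, without advancing time (a new reading comes with each control period).
- arm.grab_frame(name): name is "side" or "top" or "wrist"; returns a dict with "pixels" (400x640x3 uint8, red, green, blue), "depth" (400x640 float32, m along the optical axis (not along the pixel's ray), 0 where there is no reading), "K" (3x3 intrinsics, pixels), "xyz" and "attitude" of the camera in the world. Camera axes: x right, y down, z forward; pixel columns grow to the right and rows downward; lengths in m; the calibration is good to about 2 mm. A picture is of the moment at which its call begins.
- arm.sign_off(): hands the job in; it is judged then, once.
The state is a dict: "time": time; "joint_positions": joint angles; "dq": joint speeds; "joint_torque": joint torques, N m; "eef_pos": TCP position; "orientation": TCP orientation; "ft_force": force on the tool from outside, world axes, zero at the start; "torque": the same for the moment, N m; "grip_width": finger opening in m; "gripper_force": force on a finger pad.
Only numpy, scipy, OpenCV 4.12 (cv2) and the standard library are available. Lean on these libraries where they do the work, as an engineer would, in place of code of your own. Each camera call takes 0.05 s, during which the arm holds its last target. There are 200 camera calls.

## Working session

There is one attempt and no reset: what is moved stays moved. The work goes in short steps, Python scripts to look and compute and a shell command to move; the robot and the scene stay as the last step left them, time stands still between calls to the robot, and variables do not carry over. Pictures are saved under pics/ and viewed, at most 10 in all, crops included, and the job is handed in when it is done.

```bash
mkdir -p pics; ls; cat > h.py <<'E'
import numpy as np,cv2,pickle
from cell import arm
from scipy.spatial.transform import Rotation as R
def shot(cam,fn):
    f=arm.grab_frame(cam); cv2.imwrite('pics/'+fn+'.png',f['pixels'][:,:,::-1]); pickle.dump(f,open('pics/'+fn+'.pkl','wb')); return f
def rot(a):
    a=np.array(a); return a if a.shape==(3,3) else R.from_quat(a,scalar_first=True).as_matrix()
def p3(f,u,v,z=None):
    K=np.array(f['K']); d=np.linalg.inv(K)@[u,v,1.]; A=rot(f['attitude']); o=np.array(f['xyz'])
    if z is None: return o+A@(d*f['depth'][int(v),int(u)])
    w=A@d; return o+w*(z-o[2])/w[2]
E
python3 - <<'E'
from h import *
for c in('top','side'):
    f=shot(c,c+'1'); print(c,f['xyz'],f['attitude'],f['K'])
s=arm.read_state(); print(s)
E
```

```text
pics
top [0.43665807 0.06831703 0.91450166] [ 0.03665826 -0.70104914  0.71057785 -0.04759621] [[367.28121831   0.         318.83648564]
 [  0.         367.28121831 200.17800046]
 [  0.           0.           1.        ]]
side [ 0.43783868 -0.77021024  0.46733091] [-0.52682884  0.84795399 -0.05483633  0.02045423] [[446.57069656   0.         316.43875928]
 [  0.         446.57069656 201.59475697]
 [  0.           0.           1.        ]]
{'time': 0.1, 'joint_positions': array([-1.23900710e+00,  4.23758291e-01,  1.63059332e+00, -1.71263062e-05,
        1.08861623e+00, -1.89842543e-02]), 'dq': array([ 0.00076695, -0.00156393, -0.0016546 , -0.00030797,  0.00250001,
        0.00068256]), 'joint_torque': array([ 1.13833044e-03, -5.45612669e+01, -2.74324161e+01,  6.45510620e-02,
        1.87582523e-02, -1.75377033e-05]), 'eef_pos': array([ 0.21464027, -0.58648385,  0.24069121]), 'orientation': array([-6.78019388e-04,  9.84658204e-01,  1.74492830e-01, -1.14594952e-04]), 'ft_force': array([ 0.91053822, -0.47180736,  1.1779973 ]), 'torque': array([ 0.06749141, -0.01606076, -0.05156357]), 'gripper_force': 0.0, 'grip_width': 0.0880267760401039}
```

View pics/top1.png

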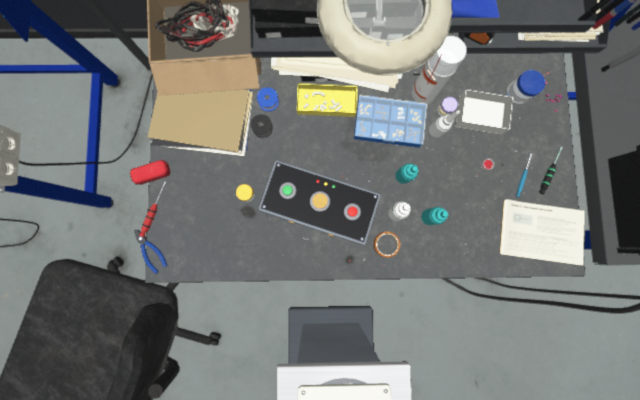

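View pics/side1.png

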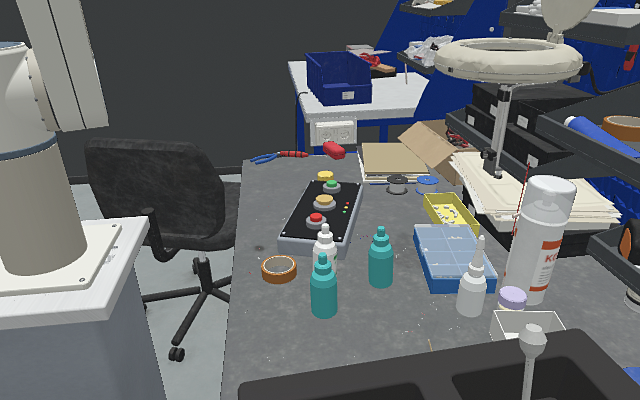

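The top view shows the tester centred near (319,201): the green key at (288,190), the brass disc in the middle at (319,201) and the red key at (352,212). The side view shows them at about (331,186), (325,201) and (316,218). The ring lamp hangs behind at (385,30). The yellow jar lid at (244,192) and the orange tape at (387,244) are also round and amber. Only the middle control on the panel is a flat brass disc on a grey seat, so I'll measure it and confirm with a crop.

```bash
cat > m.py <<'E'
from h import *
res={}
for c,roi in(('top',(300,180,40,40)),('side',(305,185,40,30))):
    f=pickle.load(open(f'pics/{c}1.pkl','rb')); im=f['pixels']; x,y,w,h=roi
    hsv=cv2.cvtColor(im,cv2.COLOR_RGB2HSV)[y:y+h,x:x+w]
    m=cv2.inRange(hsv,(12,70,120),(28,255,255)); n,l,st,ce=cv2.connectedComponentsWithStats(m)
    i=1+np.argmax(st[1:,4]); u,v=ce[i]+[x,y]; res[c]=(f,u,v)
    print(c,u,v,st[i],'depth pt',p3(f,u,v).round(4),'at z=.064',p3(f,u,v,.064).round(4))
A=[];b=[]
for f,u,v in res.values():
    d=rot(f['attitude'])@np.linalg.inv(f['K'])@[u,v,1]; d/=np.linalg.norm(d); P=np.eye(3)-np.outer(d,d); A.append(P); b.append(P@f['xyz'])
X=np.linalg.solve(sum(A),sum(b)); print('tri',X.round(4))
f=res['top'][0]
for n,u,v,z in(('green',288,190,.066),('red',352,212,.066),('jar',244,192,.042),('bottle',401,210,.1),('tape',387,244,.02)): print(n,p3(f,u,v,z).round(3))
a=f['pixels'][150:260,230:410,::-1]; cv2.imwrite('pics/crop.png',cv2.resize(a,None,fx=4,fy=4,interpolation=2))
E
python3 m.py
```

```text
top 319.55056179775283 200.37078651685394 [ 12  13  16  15 178] depth pt [0.5381 0.0527 0.0632] at z=.064 [0.538  0.0527 0.064 ]
side 324.05405405405406 199.00675675675674 [ 11   9  17  11 148] depth pt [0.5382 0.045  0.0658] at z=.064 [0.5387 0.0486 0.064 ]
tri [0.5387 0.0527 0.062 ]
green [0.563 0.126 0.066]
red [ 0.51  -0.022  0.066]
jar [0.563 0.233 0.042]
bottle [ 0.51  -0.128  0.1  ]
tape [ 0.435 -0.11   0.02 ]
```

View pics/crop.png

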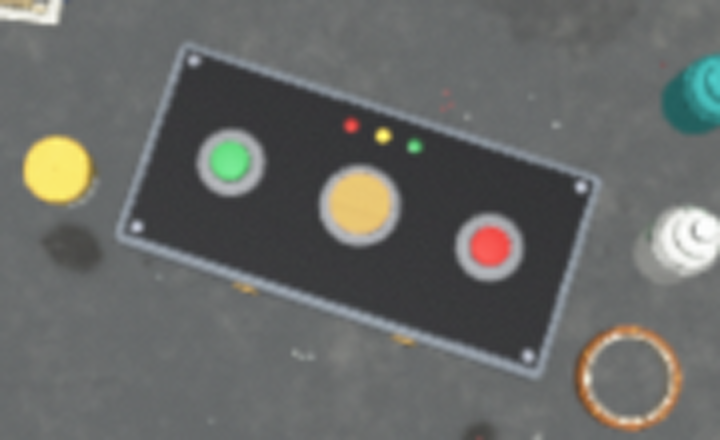

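The crop confirms it: the brass disc sits on a grey seat in the middle, at crop (360,204), which is about (0.5385, 0.0525) in the world. Green is on its left and red on its right. I'll shut the fingers and fly over at the current height of 0.24 m.

```bash
python3 -m inch '[[[0.87,-0.81,0],[0,0,0]],[[0.87,-0.81,0],[0,0,0]],[[0.87,-0.81,0],[0,0,0]],[[0.87,-0.81,0],[0,0,0]],[[0.87,-0.81,0],[0,0,0]],[[0.87,-0.81,0],[0,0,0]],[[0.87,-0.81,0],[0,0,0]],[[0.87,-0.81,0],[0,0,0]]]' 0 10
```

```text
time: 0.9
eef_pos: [0.3224, -0.3758, 0.2414]
orientation: [0.0, 0.985, 0.174, 0.0]
ft_force: [0.3, -0.3, -0.4]
grip_width: 0.0274
gripper_force: 0.0
```

```bash
python3 -m inch '[[[0.87,-0.81,0],[0,0,0]],[[0.87,-0.81,0],[0,0,0]],[[0.87,-0.81,0],[0,0,0]],[[0.87,-0.81,0],[0,0,0]],[[0.87,-0.81,0],[0,0,0]],[[0.87,-0.81,0],[0,0,0]],[[0.87,-0.81,0],[0,0,0]],[[0.87,-0.81,0],[0,0,0]]]' 0 10
python3 -m inch '[[[0.87,-0.81,0],[0,0,0]],[[0.87,-0.81,0],[0,0,0]],[[0.87,-0.81,0],[0,0,0]],[[0.87,-0.81,0],[0,0,0]],[[0.87,-0.81,0],[0,0,0]],[[0.87,-0.81,0],[0,0,0]],[[0.87,-0.81,0],[0,0,0]],[[0.87,-0.81,0],[0,0,0]]]' 0 10
cat > d.py <<'E'
from h import *
import sys
s=arm.read_state(); T=R.from_quat(s['orientation'],scalar_first=True).as_matrix()
t=np.array([float(a) for a in sys.argv[1:4]])
print(s['time'],s['eef_pos'].round(4),s['grip_width'],s['ft_force'].round(2),'share',(T.T@(t-s['eef_pos'])/.2).round(4))
E
python3 d.py .5385 .0525 .1
```

```text
time: 1.7
eef_pos: [0.4299, -0.1644, 0.2412]
orientation: [0.0, 0.985, 0.174, -0.0]
ft_force: [-0.0, 0.3, 0.4]
grip_width: 0.0006
gripper_force: 0.0
time: 2.5
eef_pos: [0.5374, 0.047, 0.2411]
orientation: [0.0, 0.985, 0.173, -0.001]
ft_force: [-0.1, -0.7, 0.2]
grip_width: 0.0003
gripper_force: 0.0
2.5 [0.5374 0.047  0.2411] 0.0003097284529469957 [-0.11 -0.69  0.25] share [ 0.0153 -0.024   0.7054]
```

```bash
python3 - <<'E'
from h import *
f=shot('wrist','w1'); print(f['xyz'])
hsv=cv2.cvtColor(f['pixels'],cv2.COLOR_RGB2HSV); m=cv2.inRange(hsv,(12,70,120),(28,255,255))
n,l,st,ce=cv2.connectedComponentsWithStats(m)
for i in range(1,n):
    if st[i,4]>150: print(st[i],ce[i],p3(f,*ce[i]).round(4),p3(f,*ce[i],.064).round(4))
E
```

```text
[0.61517508 0.07500502 0.38473415]
[404   0  75  27 869] [445.24280783  10.57652474] [ 0.7652 -0.0164  0.0242] [ 0.7486 -0.0063  0.064 ]
[624  72  16  27 159] [628.88050314  85.        ] [ 0.772  -0.2574  0.022 ] [ 0.7538 -0.2189  0.064 ]
[ 160   90   40   38 1192] [179.02348993 108.30201342] [0.5663 0.2309 0.0413] [0.5695 0.2206 0.064 ]
[302 171  31  30 729] [316.8340192 185.2345679] [0.5402 0.0526 0.0642] [0.5401 0.0526 0.064 ]
[377 260  42  31 249] [400.33333333 269.75502008] [ 4.435e-01 -1.173e-01  2.000e-04] [ 0.472  -0.0854  0.064 ]
[314 298   5  54 204] [315.68137255 326.84803922] [0.5644 0.058  0.323 ] [ 0.3516 -0.0133  0.064 ]
[323 298   6  54 222] [325.60810811 326.44144144] [0.5657 0.0557 0.3234] [ 0.3569 -0.0259  0.064 ]
[ 121  366  308   19 3971] [290.32334425 376.84940821] [0.5537 0.0608 0.33  ] [ 0.2552 -0.0082  0.064 ]
```

View pics/w1.png

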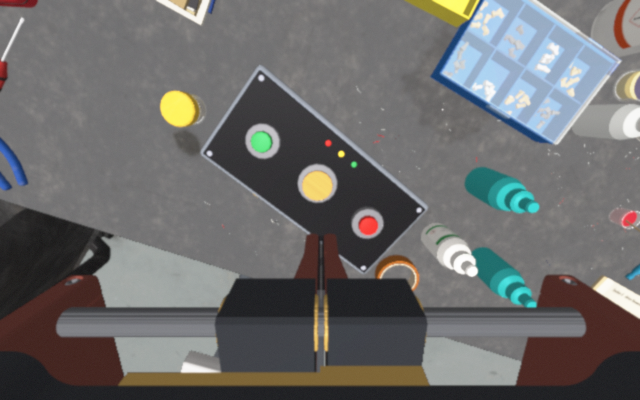

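The wrist view shows the brass disc at (317,185), the green key at (262,142) and the red key at (368,225). It measures (0.540, 0.0526, 0.064), which agrees with the earlier views. The fingers are shut. I'll descend to 10 mm above the plate.

```bash
python3 -m inch '[[[0.017,-0.024,0.2],[0,0,0]],[[0.017,-0.024,0.4],[0,0,0]],[[0.017,-0.024,0.55],[0,0,0]],[[0.017,-0.024,0.65],[0,0,0]],[[0.017,-0.024,0.71],[0,0,0]],[[0.017,-0.024,0.74],[0,0,0]],[[0.017,-0.024,0.74],[0,0,0]],[[0.017,-0.024,0.74],[0,0,0]]]'
python3 d.py .539 .0526 .080
```

```text
time: 3.35
eef_pos: [0.5402, 0.0543, 0.0943]
orientation: [0.0, 0.985, 0.174, 0.001]
ft_force: [0.3, 1.0, -0.9]
grip_width: 0.0006
gripper_force: 0.0
3.35 [0.5402 0.0543 0.0943] 0.0005753782616806638 [ 0.33  0.98 -0.87] share [-0.0087  0.0059  0.0714]
```

```bash
python3 - <<'E'
from h import *
f=shot('side','s2'); cv2.imwrite('pics/s2c.png',cv2.resize(f['pixels'][120:260,230:430,::-1],None,fx=4,fy=4,interpolation=2))
E
```

```text
(no output)
```

View pics/s2c.png

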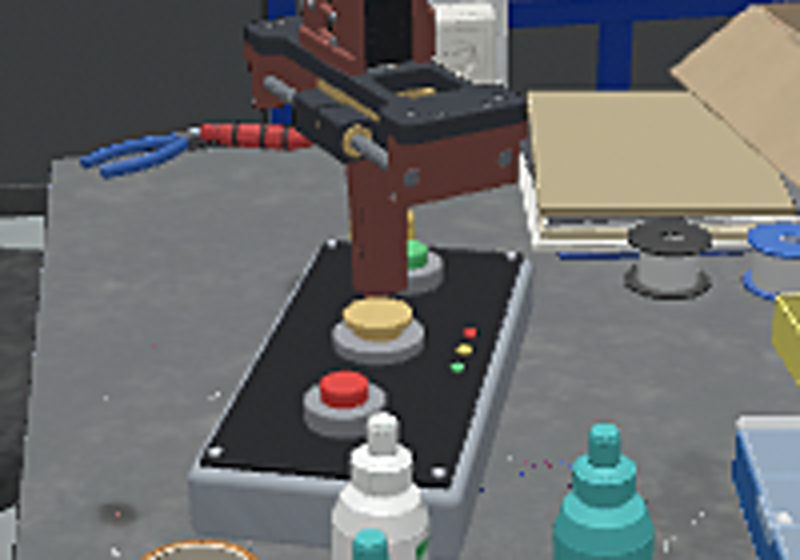

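The enlarged side view shows the closed fingertips at crop (380,285), just above the brass plate at (378,318) and clear of both keys. I'll go down in small steps while reading the force.

```bash
python3 -m inch '[[[-0.005,0.005,0.02],[0,0,0]],[[-0.005,0.005,0.03],[0,0,0]],[[-0.005,0.005,0.03],[0,0,0]],[[-0.005,0.005,0.03],[0,0,0]],[[-0.005,0.005,0.03],[0,0,0]]]'
for i in 1; do python3 -m inch '[[[0,0,0.01],[0,0,0]],[[0,0,0.01],[0,0,0]],[[0,0,0.01],[0,0,0]]]'; done
python3 -m inch '[[[0,0,0.01],[0,0,0]],[[0,0,0.01],[0,0,0]],[[0,0,0.01],[0,0,0]]]'
```

```text
time: 3.9
eef_pos: [0.539, 0.0533, 0.0875]
orientation: [0.0, 0.985, 0.175, 0.0]
ft_force: [-0.9, 0.3, 0.6]
grip_width: 0.0006
gripper_force: 0.0
time: 4.2
eef_pos: [0.5389, 0.0533, 0.0853]
orientation: [-0.0, 0.985, 0.175, -0.0]
ft_force: [0.1, 1.0, 0.8]
grip_width: 0.0006
gripper_force: 0.0
time: 4.5
eef_pos: [0.5389, 0.0533, 0.0833]
orientation: [-0.0, 0.985, 0.175, -0.0]
ft_force: [-0.5, 0.1, 0.2]
grip_width: 0.0002
gripper_force: 0.0
```

```bash
python3 -m inch '[[[0,0,0.008],[0,0,0]],[[0,0,0.008],[0,0,0]],[[0,0,0.008],[0,0,0]]]' | sed -n '2p;4p'
python3 -m inch '[[[0,0,0.005],[0,0,0]],[[0,0,0.005],[0,0,0]],[[0,0,0.005],[0,0,0]]]'| sed -n '2p;4p'
```

```text
eef_pos: [0.539, 0.0533, 0.0818]
ft_force: [-0.0, 0.8, 1.6]
eef_pos: [0.539, 0.0532, 0.0808]
ft_force: [-0.8, 0.2, 2.0]
```

```bash
python3 -m inch '[[[0,0,0.005],[0,0,0]],[[0,0,0.005],[0,0,0]],[[0,0,0.005],[0,0,0]],[[0,0,0.005],[0,0,0]]]' | sed -n '2p;4p'
python3 - <<'E'
from h import *
F=[]
for i in range(6):
    f=shot('side','s3'); F.append(arm.read_state()['ft_force'])
print(np.mean(F,0).round(2),arm.read_state()['eef_pos'].round(4))
cv2.imwrite('pics/s3c.png',cv2.resize(f['pixels'][170:230,290:370,::-1],None,fx=8,fy=8,interpolation=2))
E
```

```text
eef_pos: [0.539, 0.0533, 0.0798]
ft_force: [-0.2, 0.5, 1.5]
[-0.01  0.32  2.59] [0.539  0.0533 0.0798]
```

View pics/s3c.png

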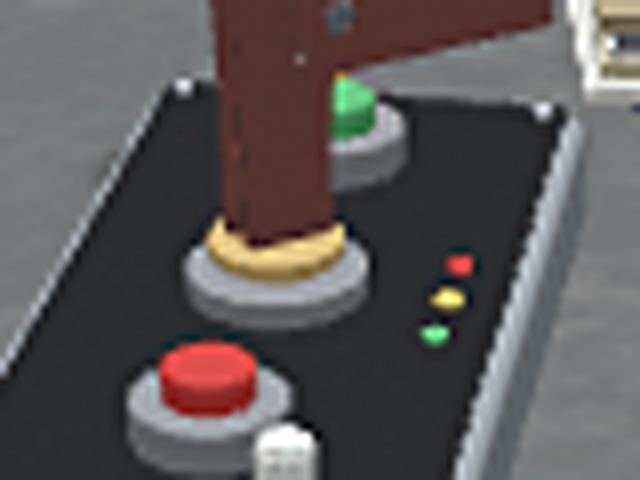

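The view shows the fingertips on the middle of the plate at crop (280,235). The plate has sunk towards its seat under about 2.6 N, roughly half its travel. I'll hold 1.6 s more, then withdraw straight up.

```bash
python3 -m inch '[[[0,0,0],[0,0,0]],[[0,0,0],[0,0,0]],[[0,0,0],[0,0,0]],[[0,0,0],[0,0,0]],[[0,0,0],[0,0,0]],[[0,0,0],[0,0,0]],[[0,0,0],[0,0,0]],[[0,0,0],[0,0,0]]]' | sed -n '1,2p;4p'
python3 -m inch '[[[0,0,0],[0,0,0]],[[0,0,0],[0,0,0]],[[0,0,0],[0,0,0]],[[0,0,0],[0,0,0]],[[0,0,0],[0,0,0]],[[0,0,0],[0,0,0]],[[0,0,0],[0,0,0]],[[0,0,0],[0,0,0]]]' | sed -n '1,2p;4p'
python3 -m inch '[[[0,0,-0.05],[0,0,0]],[[0,0,-0.2],[0,0,0]],[[0,0,-0.4],[0,0,0]],[[0,0,-0.6],[0,0,0]],[[0,0,-0.8],[0,0,0]],[[0,0,-0.95],[0,0,0]],[[0,0,-1],[0,0,0]],[[0,0,-1],[0,0,0]]]' | sed -n '1,2p;4p'
python3 -m inch '[[[0,0,0],[0,0,0]],[[0,0,0],[0,0,0]],[[0,0,0],[0,0,0]],[[0,0,0],[0,0,0]]]'
python3 - <<'E'
from h import *
f=shot('top','t4'); g=pickle.load(open('pics/top1.pkl','rb'))
f2=shot('side','s4')
cv2.imwrite('pics/s4c.png',cv2.resize(f2['pixels'][140:330,220:440,::-1],None,fx=3,fy=3,interpolation=2))
E
```

```text
time: 6.6
eef_pos: [0.539, 0.0533, 0.0798]
ft_force: [1.1, -0.2, 3.5]
time: 7.4
eef_pos: [0.539, 0.0533, 0.0798]
ft_force: [1.0, 0.1, 1.6]
time: 8.2
eef_pos: [0.5392, 0.0533, 0.281]
ft_force: [-0.8, -0.3, -0.7]
time: 8.6
eef_pos: [0.5385, 0.0532, 0.2787]
orientation: [-0.0, 0.985, 0.175, -0.001]
ft_force: [0.9, 0.2, -0.2]
grip_width: 0.0008
gripper_force: 0.0
```

View pics/s4c.png

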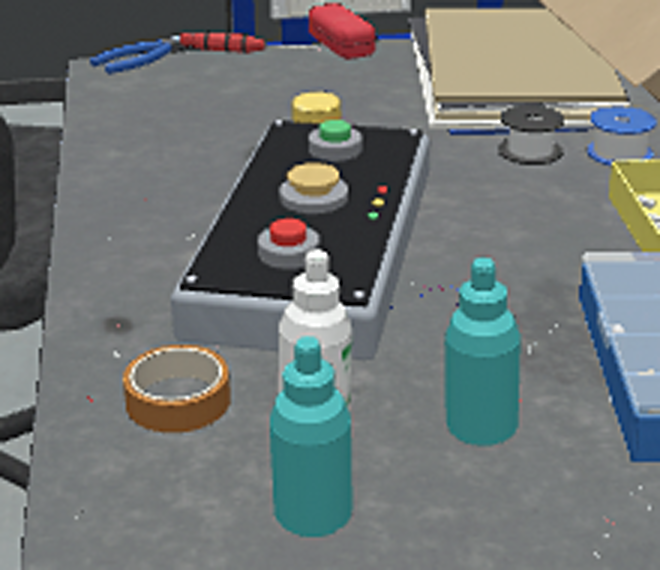

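The plate is back up at crop (313,180). Both keys, the jar, the bottle and the tape stand where they did. The fingertips are about 0.2 m above the tester, so I'm handing in.

```bash
python3 -c "
from cell import arm
print(arm.sign_off())"
```

```text
the job is handed in; nothing more can be done
None
```

The job is done and handed in: closed fingertips pressed the middle of the brass plate about 3 mm at roughly 2.6 N for about 2 s, then rose to about 0.2 m above the tester, and the last picture shows the keys, jar, bottle and tape as they were.

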